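# Pack the forming kit

### The job

Pack the four full-size wooden forms into the grey kit tray, each sitting flat and upright inside the rim of the white insert made for it: dome in the plain round one, ring over the pin, stepped square in the square one, bar lengthwise in the long one. The small dome and the small stepped square are trial copies that do not belong: leave them standing where they are.

Things in the scene. Friction and masses are not known exactly. Their poses are not given: they have to be found in the camera images.
- dome: Full-size round form of pale wood with a domed top: 50 mm diameter, straight side to 30 mm height, 46 mm high in all. Belongs in the round insert without a pin. Clutter up to 55 mm high stands among the forms. Origin: centre of the underside; z up. Stands on the bench at the start.
- stepped: Full-size square form of pale wood with a step: base 46 x 46 mm and 30 mm high, on it a centred 26 x 26 mm block, 44 mm high in all. x and y axes along the base's sides. Belongs in the square insert. Origin: centre of the underside; z up. Stands on the bench at the start.
- bar: Bar-shaped form of pale wood: 72 mm long (along its x), 28 mm wide (along its y), straight sides to 32 mm, slightly smaller raised top to 40 mm height. Belongs in the long insert. Origin: centre of the underside; z up. Stands on the bench at the start.
- ring: Ring-shaped form of pale wood: 58 mm outside diameter, 28 mm hole right through, 36 mm high. Belongs in the round insert with the centre pin, the pin standing in its hole. Origin: centre of the underside; z up. Stands on the bench at the start.
- small_dome: Look-alike, stays where it is: small trial copy of the dome, pale wood, 32 mm diameter, 35 mm high. Origin: centre of the underside; z up. Stands on the bench at the start.
- small_stepped: Look-alike, stays where it is: small trial copy of the stepped square, pale wood, base 29 x 29 mm, 27 mm high. Origin: centre of the underside; z up. Stands on the bench at the start.
- insert_round: White round insert with a plain flat floor and a low rim, for the dome: 70 mm inside, 76 mm outside diameter. Fixed in a corner of the kit tray; which corner varies. Origin: centre of its underside, 3 mm above the bench; floor top (where a form rests) 3 mm, rim top 9 mm above the origin. Tray: square, grey, 242 mm outside, walls 3 mm thick, 18 mm high; inserts about 106 mm apart, two by two.
- insert_pin: White round insert with a low rim and an upright pin at its centre (12 mm diameter, top 12 mm above the origin), for the ring: 78 mm inside, 84 mm outside diameter. Fixed in a corner of the kit tray; which corner varies. Origin: centre of its underside, 3 mm above the bench; floor top (where a form rests) 3 mm, rim top 9 mm above the origin.
- insert_square: White square insert with a low rim, for the stepped square: 66 x 66 mm inside, 72 x 72 mm outside, sides along its x and y. Fixed in a corner of the kit tray; which corner varies. Origin: centre of its underside, 3 mm above the bench; floor top (where a form rests) 3 mm, rim top 9 mm above the origin.
- insert_long: White oblong insert with a low rim, for the bar: 90 x 46 mm inside, 96 x 52 mm outside, long side along its x. Fixed in a corner of the kit tray; which corner varies. Origin: centre of its underside, 3 mm above the bench; floor top (where a form rests) 3 mm, rim top 9 mm above the origin.
Things that resemble listed ones, but are neither listed nor needed, are in the scene too. Leave any red or yellow look-alike of the dome alone.

How it is judged:
At the end, for the whole second after the job is handed in: Each full-size form rests released in its own insert: within 15 mm of its centre, underside less than 6.5 mm above the insert's origin, tilt under 0.12 rad, slower than 20 mm/s. Both small copies stand upright (0.12 rad), at rest, within 30 mm of where they started (horizontal distance between dome and insert_round below 0.015 m and z of dome in the frame of insert_round between 0 and 0.0065 m and angle between each of dome, ring, stepped, bar, small_dome, small_stepped's own z axis and vertical below 0.12 rad and linear speed of each of dome, ring, stepped, bar, small_dome, small_stepped below 0.02 m/s and horizontal distance between ring and insert_pin below 0.015 m and z of ring in the frame of insert_pin between 0 and 0.0065 m and horizontal distance between stepped and insert_square below 0.015 m and z of stepped in the frame of insert_square between 0 and 0.0065 m and horizontal distance between bar and insert_long below 0.015 m and z of bar in the frame of insert_long between 0 and 0.0065 m and distance of each of small_dome, small_stepped from where it was at the start of the episode below 0.03 m); the robot touches nothing.
It fails at once if the small dome trial piece is moved more than 30 mm or knocked over (distance of small_dome from where it was at the start of the episode above 0.03 m or angle between small_dome's own z axis and vertical above 0.5 rad).
It fails at once if the small stepped trial piece is moved more than 30 mm or knocked over (distance of small_stepped from where it was at the start of the episode above 0.03 m or angle between small_stepped's own z axis and vertical above 0.5 rad).
It also fails if it takes over 102 s, if anything falls off the work surface, if the arm or the gripper's body presses on something with over 40 N, if the wrist force passes 120 N, or if a joint passes its speed limit or range.

### The arm

A 6-joint arm with a two-finger parallel gripper is mounted at the origin on the work surface. World frame = base frame: x ahead of the robot, y to its left, z up, the work surface at z = 0. Lengths are in m, angles in rad, forces in N, time in s.
With the tool pointing down it reaches from about 0.35 to 0.775 m from the base axis. Payload 5.5 kg.
Tool frame: the origin (TCP) lies at the very end of the fingers, on their centre line; the grasp point (between the pads) lies 19 mm behind it; z points along the fingers, y is the line along which they close (so a half turn about z gives the same grasp; the last joint's range is limited). The gripper opens to 85 mm and grips with 20 to 120 N. Pads are 22 mm wide; open, the fingers measure 114 mm over their backs; the gripper's body (76 mm by 85 mm) begins 54 mm behind the grasp point. The pads swing forward as they close: fully open they stand 13 mm farther back than shut.
Start: joints at [1.148, 0.313, 0.046, 1.304, 0, 1.431], TCP at [0.16, 0.552, 0.231] pointing down, gripper open.
Joint ranges: [-2.76, 2.76], [-0.86, 1.69], [-1.03, 1.26], [-2.2, 2.34], [-1.47, 1.5], [-3.14, 3.14]. Speed limits (rad/s): [2.57, 2.57, 3.14, 3.14, 3.14, 3.14].

### API

Orientations are given as a unit quaternion [w, x, y, z].
In Python, from workcell import get_state, read_camera, hand_in gives the robot as it stands.
- The arm moves only by the tool send_rows, never from a script. Its argument "increments" is a list of rows, each an object of numbers: "dx", "dy", "dz": the shift along the world's x, y, z in units of 25 mm (1.0 is 25 mm); "roll": the turn about the world's z in units of 8 degrees (1.0 is 8 degrees); "claw": the opening, from -1 (shut) to 1 (fully open). In form: [{"dx": .., "dy": .., "dz": .., "roll": .., "claw": ..}, ...]. A call has exactly 5 rows; each row is the pose to reach, as a shift and turn from the pose commanded when the call began; what a row does not reach only later rows make up. A row lasts 1/8 s, in which the tool goes at most 62.5 mm and 10.7 degrees, less where a joint would pass 70% of its speed; a pose out of reach is approached as far as the arm can. A call with a gripper value outside its range is refused whole. The fingers move at their own pace and stop on an object; "grip_force" is the grip in N (left out, the last holds). Time passes only in rows, so rows that repeat a pose let the fingers close, or fill a call up. It gives the time, the measured TCP pose, the force, the opening and the grip force at its end, in the units of the state.
- get_state(): the state, without advancing time (a new reading comes with each control period).
- read_camera(name): name is "side" or "top"; returns a dict with "image" (384x512x3 uint8, blue, green, red), "fx", "fy", "cx", "cy" (pixels), "dist_coeffs" ([k1, k2, p1, p2, k3] as OpenCV has them; the pictures are not rectified), "world_to_cam" (4x4, takes a point from world to camera coordinates). Camera axes: x right, y up, looking along -z (the intrinsics and any distortion apply to the point x, -y, -z); pixel columns grow to the right and rows downward; lengths in m; the calibration is good to about 2 mm. A picture is of the moment at which its call begins. There is no depth.
- hand_in(): hands the job in; it is judged then, once.
The state is a dict: "clock": time; "joint_pos": joint angles; "qvel": joint speeds; "tau": joint torques, N m; "tcp_pos": TCP position; "orientation": TCP orientation; "wrist_force": force on the tool from outside, world axes, zero at the start; "ft_torque": the same for the moment, N m; "finger_gap": finger opening in m; "grip_force": force on a finger pad.
Only numpy, scipy, OpenCV 4.12 (cv2) and the standard library are available. Lean on these libraries where they do the work, as an engineer would, in place of code of your own. Each camera call takes 0.05 s, during which the arm holds its last target. There are 200 camera calls.

## Working session

There is one attempt and no reset: what is moved stays moved. The work goes in short steps, Python scripts to look and compute and a tool call to move; the robot and the scene stay as the last step left them, time stands still between calls to the robot, and variables do not carry over. Pictures are saved under pics/ and viewed, at most 14 in all, crops included, and the job is handed in when it is done.

Besides the shell and the picture viewer there is one more tool, called as name([rows], argument=value, ...), one row to a line, values as JSON. send_rows: Moves the arm, as the interface text tells. Its arguments: {"type":"object","properties":{"increments":{"type":"array","items":{"type":"object","properties":{"dx":{"type":"number"},"dy":{"type":"number"},"dz":{"type":"number"},"roll":{"type":"number"},"claw":{"type":"number"}}}},"grip_force":{"type":"number"}},"required":["increments"]}

```bash
mkdir -p pics; ls
python3 - <<'E'
from workcell import *
import cv2,numpy as np
for n in("top","side"):
    c=read_camera(n); cv2.imwrite(f"pics/{n}0.png",c["image"]); np.save(f"{n}0.npy",c,allow_pickle=True)
    print(n,c["fx"],c["fy"],c["cx"],c["cy"],c["dist_coeffs"]); print(np.round(c["world_to_cam"],3))
s=get_state(); print(s)
E
```

```text
pics
top 350.79333723519943 350.79333723519943 254.03868733662222 191.383620712246 [-0.07141538  0.          0.          0.          0.        ]
[[-0.028 -1.     0.004 -0.021]
 [ 0.993 -0.027  0.111 -0.575]
 [-0.111  0.007  0.994 -0.849]
 [ 0.     0.     0.     1.   ]]
side 359.87111979256434 359.87111979256434 257.48796781268027 189.7608944402247 [-0.0253406  0.         0.         0.         0.       ]
[[ 0.768 -0.641 -0.004 -0.46 ]
 [ 0.362  0.429  0.828 -0.214]
 [-0.529 -0.637  0.561 -0.649]
 [ 0.     0.     0.     1.   ]]
{'clock': 0.1, 'joint_pos': array([1.14839401e+00, 3.13925104e-01, 4.51176126e-02, 1.30358009e+00,
       4.31299614e-05, 1.43119532e+00]), 'qvel': array([-7.10244031e-05, -2.45522524e-03,  1.92803309e-03,  3.29550550e-04,
        5.28116861e-04, -1.02349205e-03]), 'tau': array([ 4.06279971e-03, -4.81724811e+01,  2.99243599e+01,  1.27120127e-02,
       -4.66551683e-05, -7.65072059e-07]), 'tcp_pos': array([0.16027018, 0.55176221, 0.23050837]), 'orientation': array([-2.41361633e-04,  1.40929900e-01,  9.90019257e-01, -7.58442969e-04]), 'wrist_force': array([-0.21294406, -0.25057492, -0.1621951 ]), 'ft_torque': array([ 0.00066653, -0.02873646,  0.0535606 ]), 'grip_force': 0.0, 'finger_gap': 0.08550095871372104}
```

View pics/top0.png

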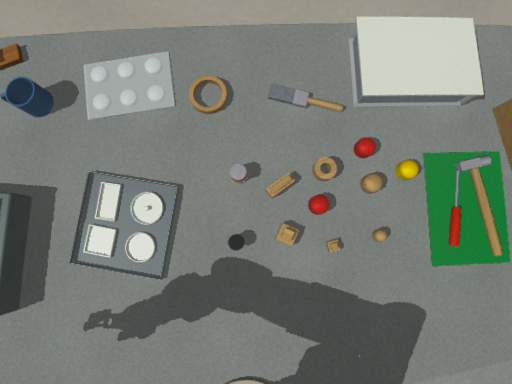

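View pics/side0.png

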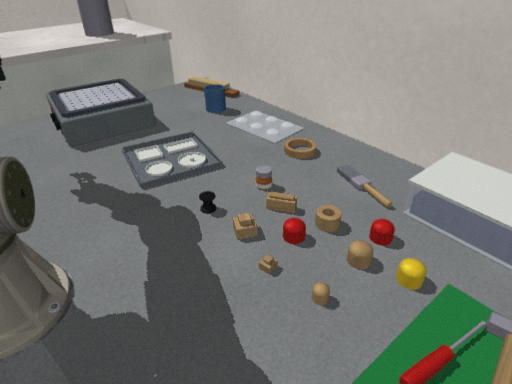

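Top view candidates:
- **Dome:** pale (372,183). The red ones at (365,147) and (318,204) and the yellow one at (407,170) are look-alikes, and (380,236) is the small copy.
- **Ring:** (325,168). The large orange ring at (208,94) is not it.
- **Stepped:** (288,234). The small copy is at (334,245).
- **Bar:** (281,185).
- **Tray:** centred at about (127,224). The long insert is at (108,201), pin at (147,208), square at (100,240) and round at (141,247).

Next I'll measure these and check them in a close crop.

```bash
cat > h.py <<'E'
import numpy as np,cv2
def rays(c,uv):
    K=np.array([[c["fx"],0,c["cx"]],[0,c["fy"],c["cy"]],[0,0,1]])
    p=cv2.undistortPoints(np.array(uv,float).reshape(-1,1,2),K,np.array(c["dist_coeffs"]))[:,0]
    W=np.array(c["world_to_cam"]);R=W[:3,:3]
    d=np.c_[p[:,0],-p[:,1],-np.ones(len(p))]@R
    return -R.T@W[:3,3],d
def plane(c,uv,z):
    o,d=rays(c,uv); return o+d*((z-o[2])/d[:,2])[:,None]
def proj(c,P):
    W=np.array(c["world_to_cam"]);q=np.c_[np.array(P,float).reshape(-1,3),np.ones(np.size(P)//3)]@W.T
    K=np.array([[c["fx"],0,c["cx"]],[0,c["fy"],c["cy"]],[0,0,1]])
    return cv2.projectPoints(np.c_[q[:,0],-q[:,1],-q[:,2]],np.zeros(3),np.zeros(3),K,np.array(c["dist_coeffs"]))[0][:,0]
def load(n): return np.load(n,allow_pickle=True).item()
def wood(im):
    h=cv2.cvtColor(im,cv2.COLOR_BGR2HSV)
    return cv2.inRange(h,(8,70,60),(24,255,255))
def white(im):
    h=cv2.cvtColor(im,cv2.COLOR_BGR2HSV)
    return cv2.inRange(h,(0,0,175),(180,60,255))
def blobs(m,lo=30,hi=2500):
    return [k for k in cv2.findContours(m,cv2.RETR_EXTERNAL,cv2.CHAIN_APPROX_NONE)[0] if lo<cv2.contourArea(k)<hi]
E
python3 - <<'E'
from h import *
for n in("top","side"):
    c=load(n+"0.npy")
    for nm,m in(("wood",wood(c["image"])),("white",white(c["image"]))):
        for k in blobs(m):
            r=cv2.minAreaRect(k); M=cv2.moments(k); u=(M['m10']/M['m00'],M['m01']/M['m00'])
            w=plane(c,[u],.03 if nm=="wood" else .009)[0]
            b=plane(c,cv2.boxPoints(r),.03 if nm=="wood" else .012)
            print(n,nm,np.round(u,1),"w",np.round(w[:2],3),"rect",np.round(b.mean(0)[:2],3),"sides",np.round([np.linalg.norm(b[1]-b[0]),np.linalg.norm(b[2]-b[1])],3),"ang",[round(float(np.degrees(np.arctan2(*(b[i+1]-b[i])[1::-1]))),1) for i in(0,1)])
c=load("top0.npy")["image"]
a=cv2.resize(c[130:265,255:430],None,fx=4.5,fy=4.5,interpolation=cv2.INTER_CUBIC)[:600]
cv2.imwrite("pics/crop1.png",a[:600,:800])
E
```

```text
top wood [332.9 245.4] w [ 0.434 -0.23 ] rect [ 0.433 -0.23 ] sides [0.03  0.029] ang [-78.1, -168.5]
top wood [379.1 235. ] w [ 0.455 -0.348] rect [ 0.455 -0.348] sides [0.036 0.03 ] ang [-91.9, 176.4]
top wood [286.7 234. ] w [ 0.465 -0.115] rect [ 0.465 -0.115] sides [0.046 0.047] ang [-25.2, -114.8]
top wood [371.2 182.9] w [ 0.588 -0.336] rect [ 0.588 -0.336] sides [0.057 0.047] ang [-73.3, -165.2]
top wood [279.9 184.6] w [ 0.59  -0.103] rect [ 0.589 -0.103] sides [0.074 0.029] ang [-55.1, -145.9]
top wood [485.7 211.8] w [ 0.505 -0.636] rect [ 0.507 -0.637] sides [0.029 0.231] ang [-76.8, -168.9]
top wood [324.5 168.6] w [ 0.628 -0.218] rect [ 0.628 -0.218] sides [0.059 0.059] ang [-91.4, 176.8]
top wood [504.8 125.4] w [ 0.735 -0.718] rect [ 0.712 -0.707] sides [0.054 0.196] ang [-89.7, 172.3]
top wood [325. 104.] w [ 0.799 -0.229] rect [ 0.799 -0.228] sides [0.019 0.093] ang [-16.3, -105.8]
top wood [207.8  94.1] w [0.833 0.077] rect [0.833 0.077] sides [0.098 0.102] ang [-91.9, 179.1]
top wood [ 8.9 55.4] w [0.972 0.631] rect [0.971 0.631] sides [0.073 0.063] ang [-75.2, -1
[... 3184 characters left out ...]
.7, -121.0]
side white [261.   93.7] w [1.077 0.548] rect [1.098 0.58 ] sides [0.188 0.176] ang [43.4, -94.1]
side white [91.  96.9] w [0.497 0.998] rect [0.526 1.003] sides [0.306 0.253] ang [-2.8, -109.9]
side white [44.  39.1] w [0.653 2.464] rect [0.794 2.574] sides [1.01  1.206] ang [11.5, -109.7]
side white [171.7  45.9] w [1.232 1.63 ] rect [1.555 2.562] sides [3.648 5.077] ang [62.3, -108.1]
side white [437.1   7.1] w [4.36  1.447] rect [4.349 1.426] sides [1.148 0.417] ang [27.4, -112.3]
side white [257.4   7.7] w [2.799 2.636] rect [2.678 2.512] sides [0.268 1.66 ] ang [-41.9, -131.1]
side white [164.7  10.2] w [1.977 3.146] rect [2.155 3.487] sides [0.934 1.671] ang [52.0, -114.6]
```

View pics/crop1.png

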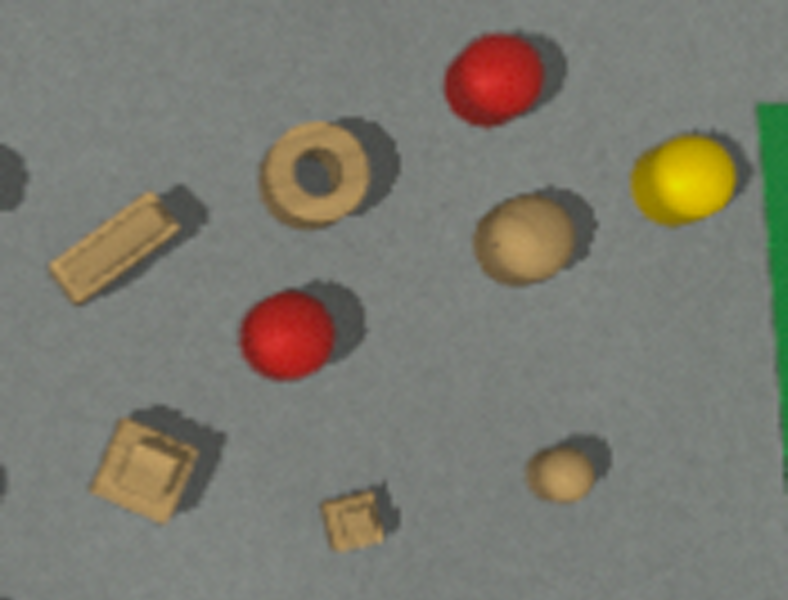

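The close crop confirms the choices: pale dome (522,240), ring (315,175), bar (115,248) and stepped (145,470). The small copies are at (352,520) and (560,475). Next I'll refine the positions at mid-height from both views.

Run:
```python
from h import *
H=dict(dome=(.046,(371,183),(360,254)),ring=(.036,(325,168),(328,218)),stepped=(.044,(287,234),(244,226)),bar=(.040,(280,185),(281,202)),sd=(.035,(379,235),(320,293)),ss=(.027,(333,245),(268,264)))
C=[load("top0.npy"),load("side0.npy")]
B=[blobs(wood(c["image"])) for c in C]
for n,(h,*uv) in H.items():
    out=[]
    for c,b,p in zip(C,B,uv):
        k=min(b,key=lambda k:np.hypot(*(cv2.minEnclosingCircle(k)[0]-np.array(p))))
        M=cv2.moments(cv2.convexHull(k)); u=(M['m10']/M['m00'],M['m01']/M['m00'])
        out.append(plane(c,[u],h/2)[0][:2])
        if c is C[0]: K=k;out0=plane(c,K[:,0],h*.8)
    (o,d)=list(zip(*[rays(c,[cv2.moments(cv2.convexHull(min(b,key=lambda k:np.hypot(*(cv2.minEnclosingCircle(k)[0]-np.array(p))))))[a]/1 for a in()]+[(0,0)]) for c,b,p in zip(C,B,uv)])) if 0 else (0,0)
    r=cv2.minAreaRect((out0[:,:2]*1e3).astype(np.float32))
    print(n,*np.round(out,4),"top rect mm",np.round(r[1],1),round(r[2],1))
c=C[0]
for n,p in dict(red1=(365,147),red2=(318,204),yel=(407,170)).items(): print(n,np.round(plane(c,[p],.023)[0],3))
```

```text
dome [ 0.5887 -0.3384] [ 0.584  -0.3419] top rect mm [46.3 56.9] 16.7
ring [ 0.6298 -0.2203] [ 0.6295 -0.2179] top rect mm [59.1 59.9] 87.3
stepped [ 0.4652 -0.116 ] [ 0.4615 -0.1198] top rect mm [46.7 45.9] 64.5
bar [ 0.5908 -0.1035] [ 0.5887 -0.1042] top rect mm [29.  74.2] 34.9
sd [ 0.4551 -0.3525] [ 0.4521 -0.3548] top rect mm [36.  30.2] 86.6
ss [ 0.4328 -0.2332] [ 0.4308 -0.2353] top rect mm [29.  30.3] 11.8
red1 [ 0.683 -0.329  0.023]
red2 [ 0.538 -0.198  0.023]
yel [ 0.62  -0.436  0.023]
```

send_rows([
  {"dx": 1.25,"dy": -1.9,"dz": -0.3,"roll": -0.5,"claw": 1},
  {"dx": 2.5,"dy": -3.8,"dz": -0.6,"roll": -1,"claw": 1},
  {"dx": 3.75,"dy": -5.7,"dz": -0.9,"roll": -1.5,"claw": 1},
  {"dx": 5,"dy": -7.6,"dz": -1.2,"roll": -2,"claw": 1},
  {"dx": 6.25,"dy": -9.5,"dz": -1.5,"roll": -2.5,"claw": 1},
], grip_force=40)

```text
clock: 0.72
tcp_pos: [0.3173, 0.313, 0.1934]
orientation: [0.0, 0.312, 0.95, -0.0]
wrist_force: [0.9, -0.2, -0.7]
finger_gap: 0.0852
grip_force: 0.0
```

send_rows([
  {"dx": 1.25,"dy": -1.9,"dz": -0.3,"roll": -0.5,"claw": 1},
  {"dx": 2.5,"dy": -3.8,"dz": -0.6,"roll": -1,"claw": 1},
  {"dx": 3.75,"dy": -5.7,"dz": -0.9,"roll": -1.5,"claw": 1},
  {"dx": 5,"dy": -7.6,"dz": -1.2,"roll": -2,"claw": 1},
  {"dx": 6.25,"dy": -9.5,"dz": -1.5,"roll": -2.35,"claw": 1},
])

```text
clock: 1.35
tcp_pos: [0.4735, 0.0755, 0.1559]
orientation: [-0.0, 0.463, 0.887, 0.0]
wrist_force: [0.5, 0.2, 0.1]
finger_gap: 0.0856
grip_force: 0.0
```

send_rows([
  {"dx": 1.16,"dy": -1.8,"dz": -0.2,"roll": 0,"claw": 0.4},
  {"dx": 2.33,"dy": -3.6,"dz": -0.4,"roll": 0,"claw": 0.4},
  {"dx": 3.5,"dy": -5.4,"dz": -0.8,"roll": 0,"claw": 0.4},
  {"dx": 4.66,"dy": -7.18,"dz": -1.3,"roll": 0,"claw": 0.4},
  {"dx": 4.66,"dy": -7.18,"dz": -2.6,"roll": 0,"claw": 0.4},
])

```text
clock: 1.98
tcp_pos: [0.5929, -0.1065, 0.0916]
orientation: [0.003, 0.464, 0.886, 0.0]
wrist_force: [-0.6, 0.3, -0.7]
finger_gap: 0.0596
grip_force: 0.0
```

Run:
```python
from workcell import *
import cv2
from h import *
c=read_camera("top")["image"][120:270,190:400]; d=read_camera("side")["image"][110:260,190:400]
cv2.imwrite("pics/chk1.png",cv2.resize(np.vstack([c,d]),None,fx=2,fy=2))
s=get_state();print(s["tcp_pos"],s["finger_gap"])
```

```text
[ 0.58663451 -0.1024174   0.08708437] 0.060136096383408874
```

View pics/chk1.png

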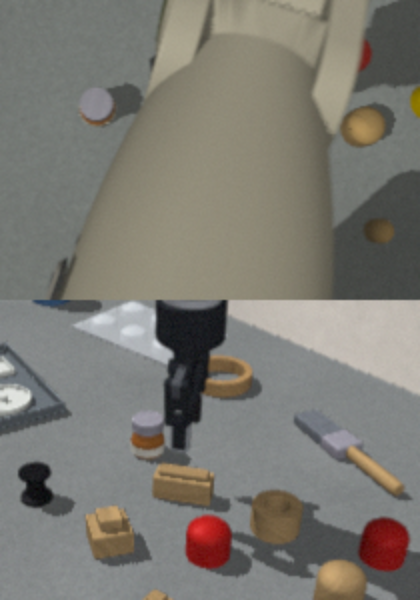

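The picture shows the gripper directly above the bar in the side view, and nothing near the fingers. I'll descend and grip.

send_rows([
  {"dx": 0,"dy": 0,"dz": -1,"roll": 0,"claw": 0.4},
  {"dx": 0,"dy": 0,"dz": -2,"roll": 0,"claw": 0.4},
  {"dx": 0,"dy": 0,"dz": -2.8,"roll": 0,"claw": 0.4},
  {"dx": 0,"dy": 0,"dz": -3.25,"roll": 0,"claw": 0.4},
  {"dx": 0,"dy": 0,"dz": -3.25,"roll": 0,"claw": 0.4},
])

```text
clock: 2.7
tcp_pos: [0.5889, -0.1017, 0.01]
orientation: [-0.001, 0.461, 0.887, -0.0]
wrist_force: [-0.5, -0.4, 0.2]
finger_gap: 0.0599
grip_force: 0.0
```

send_rows([
  {"claw": -0.6},
  {"claw": -0.6},
  {"claw": -0.6},
  {"claw": -0.6},
  {"claw": -0.6},
], grip_force=40)

```text
schema error: expected keys dx, dy, dz, roll, claw
```

send_rows([
  {"dx": 0,"dy": 0,"dz": 0,"roll": 0,"claw": -0.6},
  {"dx": 0,"dy": 0,"dz": 0,"roll": 0,"claw": -0.6},
  {"dx": 0,"dy": 0,"dz": 0,"roll": 0,"claw": -0.6},
  {"dx": 0,"dy": 0,"dz": 0,"roll": 0,"claw": -0.6},
  {"dx": 0,"dy": 0,"dz": 0,"roll": 0,"claw": -0.6},
], grip_force=40)

```text
clock: 3.32
tcp_pos: [0.5905, -0.1026, 0.0114]
orientation: [0.001, 0.462, 0.887, 0.0]
wrist_force: [0.2, 1.2, 6.3]
finger_gap: 0.0276
grip_force: 41.5
```

send_rows([
  {"dx": 0,"dy": 0,"dz": 1.2,"roll": 0,"claw": -0.6},
  {"dx": 0,"dy": 0,"dz": 2.8,"roll": 0,"claw": -0.6},
  {"dx": 0,"dy": 0,"dz": 4.4,"roll": 0,"claw": -0.6},
  {"dx": 0,"dy": 1.2,"dz": 4.8,"roll": 0.3,"claw": -0.6},
  {"dx": -0.12,"dy": 2.84,"dz": 4.8,"roll": 0.6,"claw": -0.6},
])

```text
clock: 3.95
tcp_pos: [0.5876, -0.0317, 0.1316]
orientation: [0.002, 0.425, 0.905, 0.0]
wrist_force: [0.7, 0.1, -1.6]
finger_gap: 0.0272
grip_force: 40.7
```

send_rows([
  {"dx": -0.1,"dy": 2,"dz": 0,"roll": 0.6,"claw": -0.6},
  {"dx": -0.2,"dy": 4,"dz": 0,"roll": 1.2,"claw": -0.6},
  {"dx": -0.3,"dy": 6,"dz": 0,"roll": 1.8,"claw": -0.6},
  {"dx": -0.4,"dy": 8,"dz": 0,"roll": 2.4,"claw": -0.6},
  {"dx": -0.5,"dy": 10,"dz": 0,"roll": 3,"claw": -0.6},
])

```text
clock: 4.58
tcp_pos: [0.5735, 0.2202, 0.1299]
orientation: [-0.0, 0.225, 0.974, -0.0]
wrist_force: [1.3, -0.5, -0.4]
finger_gap: 0.027
grip_force: 40.7
```

send_rows([
  {"dx": -0.2,"dy": 1.8,"dz": 0,"roll": 0.7,"claw": -0.6},
  {"dx": -0.4,"dy": 3.4,"dz": 0,"roll": 1.4,"claw": -0.6},
  {"dx": -0.5,"dy": 4.6,"dz": 0,"roll": 2,"claw": -0.6},
  {"dx": -0.5,"dy": 5,"dz": -0.6,"roll": 2,"claw": -0.6},
  {"dx": -0.5,"dy": 5,"dz": -1.5,"roll": 2,"claw": -0.6},
])

```text
clock: 5.2
tcp_pos: [0.5616, 0.3441, 0.0917]
orientation: [0.0, 0.089, 0.996, 0.0]
wrist_force: [0.6, -1.2, -0.9]
finger_gap: 0.0272
grip_force: 40.7
```

Run:
```python
from workcell import *
import cv2
from h import *
c=read_camera("top")["image"][150:300,40:250]; d=read_camera("side")["image"][70:220,90:300]
cv2.imwrite("pics/chk2.png",cv2.resize(np.vstack([c,d]),None,fx=2,fy=2))
s=get_state();print(s["tcp_pos"],s["orientation"],s["finger_gap"])
```

```text
[0.55914976 0.34197548 0.08853578] [-0.00290341  0.08978989  0.9959548  -0.0018409 ] 0.027350746224493464
```

View pics/chk2.png

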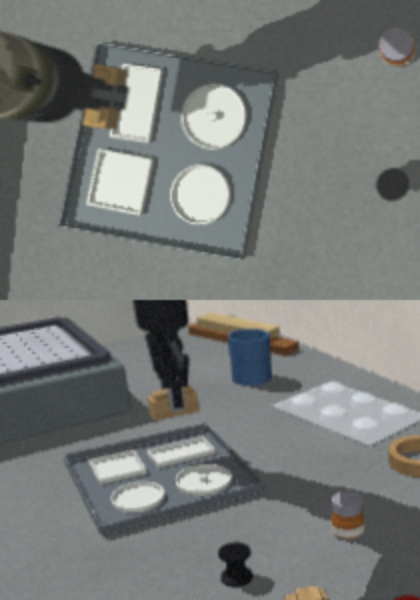

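The bar is held level over the long insert and parallel to it, so I'll lower and release.

send_rows([
  {"dx": 0,"dy": 0,"dz": -1,"roll": 0,"claw": -0.6},
  {"dx": 0,"dy": 0,"dz": -2,"roll": 0,"claw": -0.6},
  {"dx": 0,"dy": 0,"dz": -2.6,"roll": 0,"claw": -0.6},
  {"dx": 0,"dy": 0,"dz": -2.95,"roll": 0,"claw": -0.6},
  {"dx": 0,"dy": 0,"dz": -3,"roll": 0,"claw": -0.6},
])

```text
clock: 5.92
tcp_pos: [0.5619, 0.3435, 0.0178]
orientation: [0.0, 0.089, 0.996, 0.0]
wrist_force: [0.2, -0.4, 0.1]
finger_gap: 0.0269
grip_force: 40.7
```

send_rows([
  {"dx": 0,"dy": 0,"dz": 0,"roll": 0,"claw": -0.6},
  {"dx": 0,"dy": 0,"dz": 0,"roll": 0,"claw": 0.1},
  {"dx": 0,"dy": 0,"dz": 0,"roll": 0,"claw": 0.1},
  {"dx": 0,"dy": 0,"dz": 0,"roll": 0,"claw": 0.1},
  {"dx": 0,"dy": 0,"dz": 0.2,"roll": 0,"claw": 0.1},
])

```text
clock: 6.55
tcp_pos: [0.5611, 0.3436, 0.0224]
orientation: [-0.0, 0.089, 0.996, -0.0]
wrist_force: [-0.7, 0.0, -0.5]
finger_gap: 0.0467
grip_force: 0.0
```

send_rows([
  {"dx": 0,"dy": 0,"dz": 0.8,"roll": 0,"claw": 0.1},
  {"dx": 0,"dy": 0,"dz": 1.8,"roll": 0,"claw": 0.1},
  {"dx": 0,"dy": 0,"dz": 3.2,"roll": 0,"claw": 0.1},
  {"dx": 0,"dy": 0,"dz": 4.1,"roll": 0,"claw": 0.4},
  {"dx": 0,"dy": -1.2,"dz": 4.1,"roll": 0,"claw": 0.4},
])

```text
clock: 7.18
tcp_pos: [0.5631, 0.3156, 0.1282]
orientation: [0.003, 0.088, 0.996, 0.002]
wrist_force: [-0.0, -0.1, -0.8]
finger_gap: 0.0599
grip_force: 0.0
```

send_rows([
  {"dx": -0.5,"dy": -2.1,"dz": 0,"roll": -0.3,"claw": 0.55},
  {"dx": -1,"dy": -4.2,"dz": 0,"roll": -0.6,"claw": 0.55},
  {"dx": -1.5,"dy": -6.3,"dz": 0,"roll": -0.9,"claw": 0.55},
  {"dx": -2,"dy": -8.4,"dz": 0,"roll": -1.2,"claw": 0.55},
  {"dx": -2.5,"dy": -10.5,"dz": 0,"roll": -1.5,"claw": 0.55},
])

```text
clock: 7.8
tcp_pos: [0.4987, 0.0497, 0.1257]
orientation: [0.001, 0.193, 0.981, 0.0]
wrist_force: [1.0, -0.0, 0.8]
finger_gap: 0.0663
grip_force: 0.0
```

send_rows([
  {"dx": -0.4,"dy": -2.1,"dz": 0,"roll": -0.2,"claw": 0.55},
  {"dx": -0.9,"dy": -4.2,"dz": 0,"roll": -0.35,"claw": 0.55},
  {"dx": -1.42,"dy": -6.2,"dz": 0,"roll": -0.35,"claw": 0.55},
  {"dx": -1.42,"dy": -6.7,"dz": -0.5,"roll": -0.35,"claw": 0.55},
  {"dx": -1.42,"dy": -6.7,"dz": -1.4,"roll": -0.35,"claw": 0.55},
])

```text
clock: 8.43
tcp_pos: [0.4645, -0.1176, 0.0905]
orientation: [0.001, 0.218, 0.976, -0.0]
wrist_force: [0.8, -0.2, 0.0]
finger_gap: 0.0662
grip_force: 0.0
```

Run:
```python
from workcell import *
import cv2
from h import *
C=read_camera("top");c=C["image"]
np.save("top1.npy",C,allow_pickle=True)
for k in blobs(wood(c[150:300,60:200])):
    r=cv2.minAreaRect(k);b=cv2.boxPoints(r)+[60,150];w=plane(C,b,.04)
    print(np.round(w.mean(0)[:2],3),[(round(float(np.hypot(*(w[i+1]-w[i])[:2])),3),round(float(np.degrees(np.arctan2(*(w[i+1]-w[i])[1::-1]))),1)) for i in(0,1)])
d=read_camera("side")["image"][70:270,90:370]
cv2.imwrite("pics/chk3.png",cv2.resize(np.vstack([c[140:340,60:340],d]),None,fx=1.5,fy=1.5))
s=get_state();print(s["tcp_pos"],s["orientation"],s["finger_gap"])
```

```text
[0.559 0.335] [(0.072, -10.5), (0.037, -102.6)]
[ 0.46184728 -0.11533834  0.08800043] [-2.02847084e-03  2.16580741e-01  9.76262395e-01  6.35516632e-04] 0.06592450804197593
```

View pics/chk3.png

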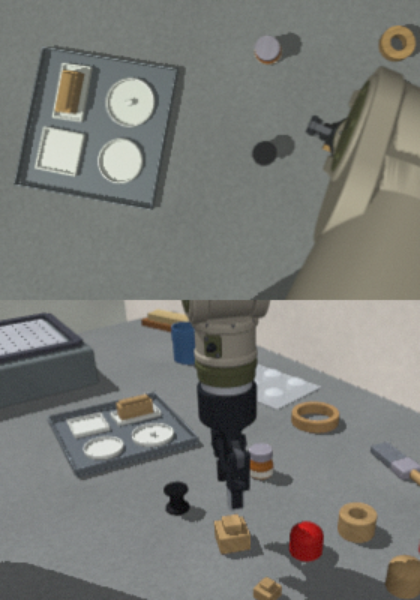

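The bar sits flat inside the long insert, top view about (68,90) in this crop. The gripper is above the stepped square, so I'll descend and grip.

send_rows([
  {"dx": 0,"dy": 0,"dz": -1,"roll": 0,"claw": 0.55},
  {"dx": 0,"dy": 0,"dz": -2,"roll": 0,"claw": 0.55},
  {"dx": 0,"dy": 0,"dz": -2.8,"roll": 0,"claw": 0.55},
  {"dx": 0,"dy": 0,"dz": -3.35,"roll": 0,"claw": 0.55},
  {"dx": 0,"dy": 0,"dz": -3.35,"roll": 0,"claw": 0.55},
])

```text
clock: 9.15
tcp_pos: [0.463, -0.1155, 0.0058]
orientation: [-0.001, 0.216, 0.976, 0.0]
wrist_force: [-0.4, 0.5, -0.2]
finger_gap: 0.0665
grip_force: 0.0
```

send_rows([
  {"dx": 0,"dy": 0,"dz": 0,"roll": 0,"claw": -0.2},
  {"dx": 0,"dy": 0,"dz": 0,"roll": 0,"claw": -0.2},
  {"dx": 0,"dy": 0,"dz": 0,"roll": 0,"claw": -0.2},
  {"dx": 0,"dy": 0,"dz": 0,"roll": 0,"claw": -0.2},
  {"dx": 0,"dy": 0,"dz": 0,"roll": 0,"claw": -0.2},
])

```text
clock: 9.78
tcp_pos: [0.4644, -0.1166, 0.0073]
orientation: [0.001, 0.216, 0.976, -0.0]
wrist_force: [0.5, 0.4, 6.6]
finger_gap: 0.0455
grip_force: 42.3
```

send_rows([
  {"dx": 0,"dy": 0,"dz": 1.2,"roll": 0,"claw": -0.2},
  {"dx": 0,"dy": 0,"dz": 2.8,"roll": 0,"claw": -0.2},
  {"dx": 0,"dy": 0,"dz": 4.4,"roll": 0,"claw": -0.2},
  {"dx": 0,"dy": 1.1,"dz": 4.8,"roll": 0.1,"claw": -0.2},
  {"dx": 0,"dy": 3.1,"dz": 4.8,"roll": 0.25,"claw": -0.2},
])

```text
clock: 10.4
tcp_pos: [0.4648, -0.0395, 0.1278]
orientation: [0.002, 0.201, 0.98, -0.0]
wrist_force: [1.1, -0.5, -0.7]
finger_gap: 0.0456
grip_force: 41.6
```

send_rows([
  {"dx": 0,"dy": 2,"dz": 0,"roll": 0.2,"claw": -0.2},
  {"dx": 0,"dy": 4,"dz": 0,"roll": 0.4,"claw": -0.2},
  {"dx": 0,"dy": 6,"dz": 0,"roll": 0.6,"claw": -0.2},
  {"dx": 0,"dy": 8,"dz": 0,"roll": 0.8,"claw": -0.2},
  {"dx": 0,"dy": 10,"dz": 0,"roll": 1,"claw": -0.2},
])

```text
clock: 11.02
tcp_pos: [0.4632, 0.2127, 0.1264]
orientation: [0.0, 0.13, 0.991, -0.0]
wrist_force: [0.6, 0.0, -0.3]
finger_gap: 0.0455
grip_force: 41.6
```

send_rows([
  {"dx": -0.1,"dy": 2,"dz": 0,"roll": 0.2,"claw": -0.2},
  {"dx": -0.2,"dy": 4,"dz": 0,"roll": 0.4,"claw": -0.2},
  {"dx": -0.2,"dy": 5.6,"dz": 0,"roll": 0.5,"claw": -0.2},
  {"dx": -0.2,"dy": 6,"dz": -0.6,"roll": 0.5,"claw": -0.2},
  {"dx": -0.2,"dy": 6,"dz": -1.5,"roll": 0.5,"claw": -0.2},
])

```text
clock: 11.65
tcp_pos: [0.4585, 0.3617, 0.0881]
orientation: [0.0, 0.095, 0.995, 0.0]
wrist_force: [-0.1, -0.6, -0.5]
finger_gap: 0.0455
grip_force: 41.6
```

send_rows([
  {"dx": 0,"dy": 0,"dz": -1,"roll": 0,"claw": -0.2},
  {"dx": 0,"dy": 0,"dz": -2,"roll": 0,"claw": -0.2},
  {"dx": 0,"dy": 0,"dz": -2.6,"roll": 0,"claw": -0.2},
  {"dx": 0,"dy": 0,"dz": -2.9,"roll": 0,"claw": -0.2},
  {"dx": 0,"dy": 0,"dz": -3,"roll": 0,"claw": -0.2},
])

```text
clock: 12.28
tcp_pos: [0.4586, 0.361, 0.0137]
orientation: [-0.0, 0.096, 0.995, -0.0]
wrist_force: [0.7, -0.1, -1.2]
finger_gap: 0.0454
grip_force: 41.6
```

send_rows([
  {"dx": 0,"dy": 0,"dz": 0,"roll": 0,"claw": -0.2},
  {"dx": 0,"dy": 0,"dz": 0,"roll": 0,"claw": 0.45},
  {"dx": 0,"dy": 0,"dz": 0,"roll": 0,"claw": 0.45},
  {"dx": 0,"dy": 0,"dz": 0,"roll": 0,"claw": 0.45},
  {"dx": 0,"dy": 0,"dz": 0.2,"roll": 0,"claw": 0.45},
])

```text
clock: 12.9
tcp_pos: [0.4582, 0.3611, 0.0187]
orientation: [-0.0, 0.096, 0.995, -0.0]
wrist_force: [-0.2, 0.8, 0.2]
finger_gap: 0.0619
grip_force: 0.0
```

send_rows([
  {"dx": 0,"dy": 0,"dz": 0.8,"roll": 0,"claw": 0.45},
  {"dx": 0,"dy": 0,"dz": 1.8,"roll": 0,"claw": 0.45},
  {"dx": 0,"dy": 0,"dz": 3.2,"roll": 0,"claw": 0.45},
  {"dx": 0,"dy": 0,"dz": 4.2,"roll": 0,"claw": 0.8},
  {"dx": 0,"dy": -1.2,"dz": 4.4,"roll": 0,"claw": 0.8},
])

```text
clock: 13.52
tcp_pos: [0.46, 0.3329, 0.1316]
orientation: [0.002, 0.095, 0.996, 0.002]
wrist_force: [-0.2, -0.3, 0.8]
finger_gap: 0.0766
grip_force: 0.0
```

send_rows([
  {"dx": 0.4,"dy": -2.2,"dz": 0,"roll": -0.3,"claw": 0.6},
  {"dx": 0.8,"dy": -4.4,"dz": 0,"roll": -0.6,"claw": 0.6},
  {"dx": 1.2,"dy": -6.6,"dz": 0,"roll": -0.9,"claw": 0.6},
  {"dx": 1.6,"dy": -8.8,"dz": 0,"roll": -1.2,"claw": 0.6},
  {"dx": 2,"dy": -11,"dz": 0,"roll": -1.5,"claw": 0.6},
])

```text
clock: 14.15
tcp_pos: [0.5088, 0.0545, 0.1294]
orientation: [0.001, 0.2, 0.98, 0.0]
wrist_force: [1.4, 0.7, 1.0]
finger_gap: 0.0682
grip_force: 0.0
```

send_rows([
  {"dx": 0.45,"dy": -2.2,"dz": 0,"roll": -0.2,"claw": 0.6},
  {"dx": 0.9,"dy": -4.4,"dz": 0,"roll": -0.4,"claw": 0.6},
  {"dx": 1.35,"dy": -6.6,"dz": 0,"roll": -0.6,"claw": 0.6},
  {"dx": 1.8,"dy": -8.8,"dz": 0,"roll": -0.8,"claw": 0.6},
  {"dx": 2.25,"dy": -11,"dz": 0,"roll": -0.9,"claw": 0.6},
])

```text
clock: 14.78
tcp_pos: [0.565, -0.2207, 0.1293]
orientation: [0.0, 0.261, 0.965, 0.0]
wrist_force: [0.6, -0.0, 0.3]
finger_gap: 0.0687
grip_force: 0.0
```

send_rows([
  {"dx": 0.4,"dy": -2,"dz": 0,"roll": 0,"claw": 0.6},
  {"dx": 0.8,"dy": -4,"dz": 0,"roll": 0,"claw": 0.6},
  {"dx": 0.91,"dy": -4.84,"dz": 0,"roll": 0,"claw": 0.6},
  {"dx": 0.91,"dy": -4.84,"dz": -0.6,"roll": 0,"claw": 0.6},
  {"dx": 0.91,"dy": -4.84,"dz": -1.2,"roll": 0,"claw": 0.6},
])

```text
clock: 15.4
tcp_pos: [0.587, -0.3385, 0.0975]
orientation: [-0.001, 0.26, 0.966, 0.0]
wrist_force: [-0.4, 0.2, -0.6]
finger_gap: 0.068
grip_force: 0.0
```

Run:
```python
from workcell import *
import cv2
from h import *
C=read_camera("top");c=C["image"]
D=read_camera("side");d=D["image"]
cv2.imwrite("pics/chk4.png",cv2.resize(np.vstack([c[140:340,60:340],d[140:340,200:480]]),None,fx=1.5,fy=1.5))
s=get_state();print(s["tcp_pos"],s["orientation"],s["finger_gap"])
k=[k for k in blobs(wood(d)) if cv2.pointPolygonTest(k,(360,254),False)>=0]
if k:
    M=cv2.moments(cv2.convexHull(k[0]));print(plane(D,[(M['m10']/M['m00'],M['m01']/M['m00'])],.023))
```

```text
[ 0.58577907 -0.337049    0.09570611] [-0.00260646  0.25985128  0.96564437  0.00121288] 0.06844544854025697
[[ 0.58409472 -0.34191657  0.023     ]]
```

View pics/chk4.png

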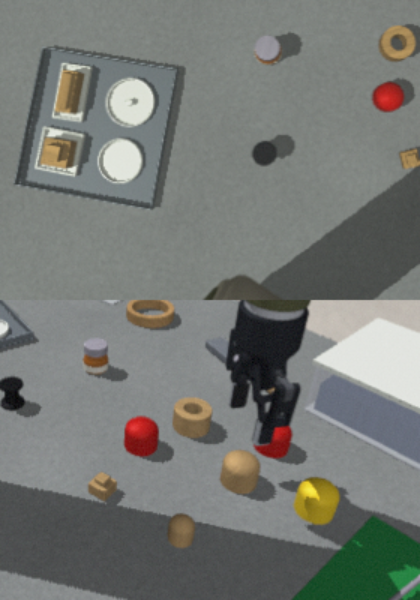

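The stepped square sits inside the square insert, crop (57,152). The open gripper is above the pale dome and clear of the red and yellow ones, so I'll descend and grip.

send_rows([
  {"dx": 0,"dy": 0,"dz": -1.2,"roll": 0,"claw": 0.6},
  {"dx": 0,"dy": 0,"dz": -2.4,"roll": 0,"claw": 0.6},
  {"dx": 0,"dy": 0,"dz": -3.2,"roll": 0,"claw": 0.6},
  {"dx": 0,"dy": 0,"dz": -3.75,"roll": 0,"claw": 0.6},
  {"dx": 0,"dy": 0,"dz": -3.75,"roll": 0,"claw": 0.6},
])

```text
clock: 16.12
tcp_pos: [0.5868, -0.3385, 0.0041]
orientation: [-0.001, 0.26, 0.966, 0.0]
wrist_force: [-0.8, 0.9, 0.5]
finger_gap: 0.0682
grip_force: 0.0
```

send_rows([
  {"dx": 0,"dy": 0,"dz": 0,"roll": 0,"claw": -0.1},
  {"dx": 0,"dy": 0,"dz": 0,"roll": 0,"claw": -0.1},
  {"dx": 0,"dy": 0,"dz": 0,"roll": 0,"claw": -0.1},
  {"dx": 0,"dy": 0,"dz": 0,"roll": 0,"claw": -0.1},
  {"dx": 0,"dy": 0,"dz": 0,"roll": 0,"claw": -0.1},
])

```text
clock: 16.75
tcp_pos: [0.5884, -0.3404, 0.0065]
orientation: [0.001, 0.26, 0.965, -0.0]
wrist_force: [0.0, 1.7, 6.2]
finger_gap: 0.0485
grip_force: 41.9
```

send_rows([
  {"dx": 0,"dy": 0,"dz": 0.6,"roll": 0,"claw": -0.1},
  {"dx": 0,"dy": 0,"dz": 1.6,"roll": 0,"claw": -0.1},
  {"dx": 0,"dy": 0,"dz": 2.8,"roll": 0,"claw": -0.1},
  {"dx": 0,"dy": 0,"dz": 4.2,"roll": 0,"claw": -0.1},
  {"dx": 0,"dy": 0,"dz": 5,"roll": 0,"claw": -0.1},
])

```text
clock: 17.38
tcp_pos: [0.588, -0.3403, 0.133]
orientation: [0.001, 0.261, 0.965, -0.001]
wrist_force: [0.1, 0.8, -0.3]
finger_gap: 0.0485
grip_force: 41.4
```

Run:
```python
from workcell import *
import cv2
from h import *
D=read_camera("side");d=D["image"]
cv2.imwrite("pics/chk5.png",cv2.resize(d[90:290,240:480],None,fx=3,fy=3))
s=get_state();print(s["tcp_pos"],s["finger_gap"],s["grip_force"])
```

```text
[ 0.58888368 -0.34097933  0.13552708] 0.04905403275551569 41.41864463919774
```

View pics/chk5.png

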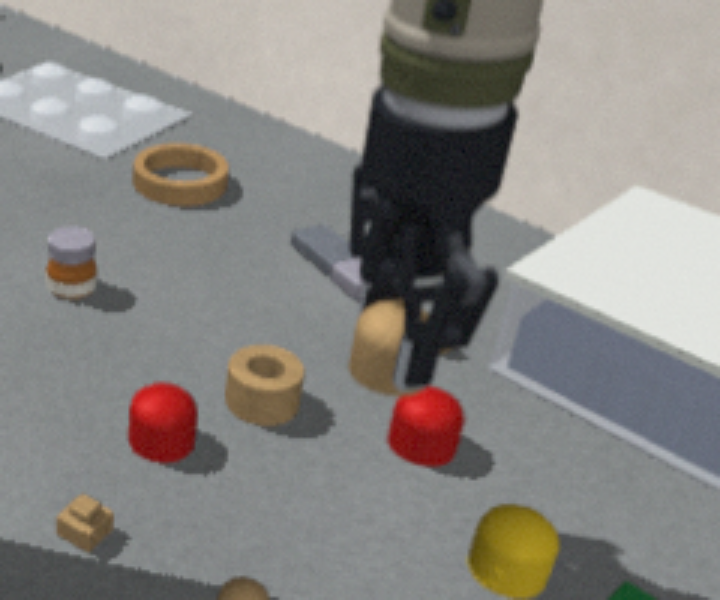

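The dome is held upright in the fingers, crop (380,345). I'll carry it to the round insert.

send_rows([
  {"dx": -0.4,"dy": 1.6,"dz": 0,"roll": 0,"claw": -0.1},
  {"dx": -0.9,"dy": 3.7,"dz": 0,"roll": 0,"claw": -0.1},
  {"dx": -1.4,"dy": 5.8,"dz": 0,"roll": 0,"claw": -0.1},
  {"dx": -1.9,"dy": 7.9,"dz": 0,"roll": 0,"claw": -0.1},
  {"dx": -2.4,"dy": 10,"dz": 0,"roll": 0,"claw": -0.1},
])

```text
clock: 18.05
tcp_pos: [0.5266, -0.0882, 0.13]
orientation: [-0.0, 0.261, 0.965, 0.0]
wrist_force: [0.2, 0.9, -0.4]
finger_gap: 0.0482
grip_force: 41.4
```

send_rows([
  {"dx": -0.5,"dy": 2.1,"dz": 0,"roll": 0,"claw": -0.1},
  {"dx": -1,"dy": 4.2,"dz": 0,"roll": 0,"claw": -0.1},
  {"dx": -1.5,"dy": 6.3,"dz": 0,"roll": 0,"claw": -0.1},
  {"dx": -2,"dy": 8.4,"dz": 0,"roll": 0,"claw": -0.1},
  {"dx": -2.5,"dy": 10.4,"dz": 0,"roll": 0,"claw": -0.1},
])

```text
clock: 18.68
tcp_pos: [0.4641, 0.1717, 0.1301]
orientation: [0.0, 0.261, 0.965, 0.0]
wrist_force: [0.0, -0.1, -1.7]
finger_gap: 0.0488
grip_force: 41.4
```

send_rows([
  {"dx": -0.5,"dy": 1.8,"dz": 0,"roll": 0,"claw": -0.1},
  {"dx": -0.9,"dy": 3.2,"dz": 0,"roll": 0,"claw": -0.1},
  {"dx": -0.96,"dy": 3.42,"dz": -0.4,"roll": 0,"claw": -0.1},
  {"dx": -0.96,"dy": 3.42,"dz": -1.2,"roll": 0,"claw": -0.1},
  {"dx": -0.96,"dy": 3.42,"dz": -2,"roll": 0,"claw": -0.1},
])

```text
clock: 19.3
tcp_pos: [0.4409, 0.255, 0.0791]
orientation: [0.0, 0.261, 0.965, -0.0]
wrist_force: [0.3, -0.1, -0.7]
finger_gap: 0.0485
grip_force: 41.5
```

send_rows([
  {"dx": 0,"dy": 0,"dz": -0.8,"roll": 0,"claw": -0.1},
  {"dx": 0,"dy": 0,"dz": -1.6,"roll": 0,"claw": -0.1},
  {"dx": 0,"dy": 0,"dz": -2.3,"roll": 0,"claw": -0.1},
  {"dx": 0,"dy": 0,"dz": -2.65,"roll": 0,"claw": -0.1},
  {"dx": 0,"dy": 0,"dz": -2.7,"roll": 0,"claw": -0.1},
])

```text
clock: 19.92
tcp_pos: [0.4409, 0.2549, 0.0122]
orientation: [-0.0, 0.261, 0.965, -0.0]
wrist_force: [-0.9, -0.1, 1.1]
finger_gap: 0.0483
grip_force: 41.9
```

send_rows([
  {"dx": 0,"dy": 0,"dz": 0,"roll": 0,"claw": -0.1},
  {"dx": 0,"dy": 0,"dz": 0,"roll": 0,"claw": 0.5},
  {"dx": 0,"dy": 0,"dz": 0,"roll": 0,"claw": 0.5},
  {"dx": 0,"dy": 0,"dz": 0,"roll": 0,"claw": 0.5},
  {"dx": 0,"dy": 0,"dz": 0.2,"roll": 0,"claw": 0.5},
])

```text
clock: 20.55
tcp_pos: [0.4406, 0.2556, 0.0175]
orientation: [-0.0, 0.26, 0.965, -0.0]
wrist_force: [-0.6, 0.9, -0.5]
finger_gap: 0.0643
grip_force: 0.0
```

send_rows([
  {"dx": 0,"dy": 0,"dz": 0.8,"roll": 0,"claw": 0.5},
  {"dx": 0,"dy": 0,"dz": 1.8,"roll": 0,"claw": 0.5},
  {"dx": 0,"dy": 0,"dz": 3.2,"roll": 0,"claw": 0.5},
  {"dx": 0,"dy": 0,"dz": 4.2,"roll": 0,"claw": 0.8},
  {"dx": 0,"dy": -1.2,"dz": 4.4,"roll": 0,"claw": 0.8},
])

```text
clock: 21.18
tcp_pos: [0.4427, 0.227, 0.1302]
orientation: [0.002, 0.259, 0.966, 0.002]
wrist_force: [0.4, -0.5, -0.0]
finger_gap: 0.0769
grip_force: 0.0
```

send_rows([
  {"dx": 0.8,"dy": -2,"dz": 0,"roll": 0,"claw": 0.8},
  {"dx": 1.6,"dy": -4,"dz": 0,"roll": 0,"claw": 0.8},
  {"dx": 2.4,"dy": -6,"dz": 0,"roll": 0,"claw": 0.8},
  {"dx": 3.3,"dy": -8,"dz": 0,"roll": 0,"claw": 0.8},
  {"dx": 4.2,"dy": -10,"dz": 0,"roll": 0,"claw": 0.8},
])

```text
clock: 21.8
tcp_pos: [0.5466, -0.026, 0.1281]
orientation: [0.0, 0.261, 0.965, 0.0]
wrist_force: [1.4, 0.4, -0.3]
finger_gap: 0.077
grip_force: 0.0
```

send_rows([
  {"dx": 0.8,"dy": -2,"dz": 0,"roll": 0,"claw": 0.8},
  {"dx": 1.7,"dy": -4,"dz": 0,"roll": 0,"claw": 0.8},
  {"dx": 2.6,"dy": -6,"dz": 0,"roll": 0,"claw": 0.8},
  {"dx": 3.34,"dy": -7.78,"dz": 0,"roll": 0,"claw": 0.8},
  {"dx": 3.34,"dy": -7.78,"dz": -1.2,"roll": 0,"claw": 0.8},
])

```text
clock: 22.42
tcp_pos: [0.6328, -0.2239, 0.0999]
orientation: [0.004, 0.263, 0.965, -0.001]
wrist_force: [-0.7, -0.6, 0.2]
finger_gap: 0.0769
grip_force: 0.0
```

Run:
```python
from workcell import *
import cv2
from h import *
C=read_camera("top");c=C["image"]
D=read_camera("side");d=D["image"]
cv2.imwrite("pics/chk6.png",cv2.resize(np.vstack([c[140:340,60:340],d[110:310,110:390]]),None,fx=1.5,fy=1.5))
s=get_state();print(s["tcp_pos"],s["orientation"],s["finger_gap"])
```

```text
[ 0.62730878 -0.21883769  0.09414695] [-3.01948701e-03  2.61271932e-01  9.65260287e-01  6.62637746e-04] 0.07710014536484186
```

View pics/chk6.png

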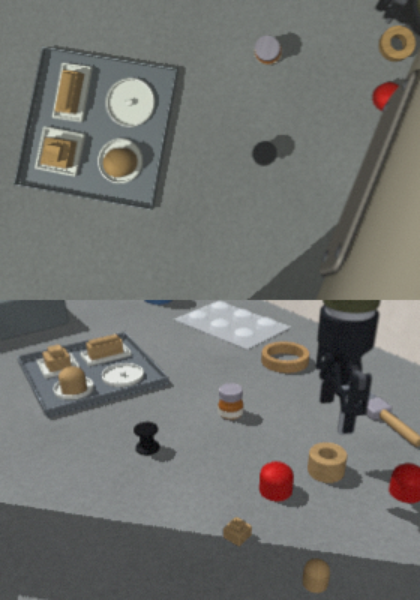

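The dome stands in the round insert, crop (120,160), and the gripper is above the ring. Descending to grip.

send_rows([
  {"dx": 0,"dy": 0,"dz": -1,"roll": 0,"claw": 0.8},
  {"dx": 0,"dy": 0,"dz": -2.2,"roll": 0,"claw": 0.8},
  {"dx": 0,"dy": 0,"dz": -3.1,"roll": 0,"claw": 0.8},
  {"dx": 0,"dy": 0,"dz": -3.6,"roll": 0,"claw": 0.8},
  {"dx": 0,"dy": 0,"dz": -3.6,"roll": 0,"claw": 0.8},
])

```text
clock: 23.15
tcp_pos: [0.629, -0.2181, 0.0074]
orientation: [-0.001, 0.26, 0.966, 0.0]
wrist_force: [-0.5, -0.5, 0.7]
finger_gap: 0.0767
grip_force: 0.0
```

send_rows([
  {"dx": 0,"dy": 0,"dz": 0,"roll": 0,"claw": 0.1},
  {"dx": 0,"dy": 0,"dz": 0,"roll": 0,"claw": 0.1},
  {"dx": 0,"dy": 0,"dz": 0,"roll": 0,"claw": 0.1},
  {"dx": 0,"dy": 0,"dz": 0,"roll": 0,"claw": 0.1},
  {"dx": 0,"dy": 0,"dz": 0,"roll": 0,"claw": 0.1},
])

```text
clock: 23.78
tcp_pos: [0.6307, -0.2193, 0.0095]
orientation: [0.002, 0.261, 0.965, -0.0]
wrist_force: [-0.7, 0.8, 6.0]
finger_gap: 0.0571
grip_force: 43.2
```

send_rows([
  {"dx": 0,"dy": 0,"dz": 0.6,"roll": 0,"claw": 0.1},
  {"dx": 0,"dy": 0,"dz": 1.6,"roll": 0,"claw": 0.1},
  {"dx": 0,"dy": 0,"dz": 2.8,"roll": 0,"claw": 0.1},
  {"dx": 0,"dy": 0,"dz": 4.2,"roll": 0,"claw": 0.1},
  {"dx": 0,"dy": 0,"dz": 5,"roll": 0,"claw": 0.1},
])

```text
clock: 24.4
tcp_pos: [0.6302, -0.2192, 0.1357]
orientation: [0.001, 0.261, 0.965, -0.0]
wrist_force: [1.8, 1.0, -0.5]
finger_gap: 0.0569
grip_force: 43.0
```

send_rows([
  {"dx": -0.2,"dy": 1.5,"dz": 0,"roll": 0,"claw": 0.1},
  {"dx": -0.6,"dy": 3.5,"dz": 0,"roll": 0,"claw": 0.1},
  {"dx": -1,"dy": 5.6,"dz": 0,"roll": 0,"claw": 0.1},
  {"dx": -1.4,"dy": 7.7,"dz": 0,"roll": 0,"claw": 0.1},
  {"dx": -1.8,"dy": 9.8,"dz": 0,"roll": 0,"claw": 0.1},
])

```text
clock: 25.02
tcp_pos: [0.584, 0.0277, 0.1335]
orientation: [0.0, 0.261, 0.965, 0.0]
wrist_force: [0.1, 0.8, -0.2]
finger_gap: 0.0576
grip_force: 42.9
```

send_rows([
  {"dx": -0.4,"dy": 2.1,"dz": 0,"roll": 0,"claw": 0.1},
  {"dx": -0.8,"dy": 4.2,"dz": 0,"roll": 0,"claw": 0.1},
  {"dx": -1.2,"dy": 6.2,"dz": 0,"roll": 0,"claw": 0.1},
  {"dx": -1.5,"dy": 7.7,"dz": 0,"roll": 0,"claw": 0.1},
  {"dx": -1.66,"dy": 8.47,"dz": -0.5,"roll": 0,"claw": 0.1},
])

```text
clock: 25.65
tcp_pos: [0.5433, 0.2401, 0.1214]
orientation: [0.001, 0.259, 0.966, 0.001]
wrist_force: [0.4, -0.4, -0.4]
finger_gap: 0.0572
grip_force: 42.9
```

send_rows([
  {"dx": 0,"dy": 0,"dz": -1,"roll": 0,"claw": 0.1},
  {"dx": 0,"dy": 0,"dz": -2,"roll": 0,"claw": 0.1},
  {"dx": 0,"dy": 0,"dz": -3,"roll": 0,"claw": 0.1},
  {"dx": 0,"dy": 0,"dz": -3.4,"roll": 0,"claw": 0.1},
  {"dx": 0,"dy": 0,"dz": -3.4,"roll": 0,"claw": 0.1},
])

```text
clock: 26.28
tcp_pos: [0.5425, 0.2373, 0.0344]
orientation: [-0.001, 0.261, 0.965, -0.0]
wrist_force: [-1.2, 0.2, -1.1]
finger_gap: 0.0572
grip_force: 42.9
```

Run:
```python
from workcell import *
import cv2
from h import *
C=read_camera("top");c=C["image"]
D=read_camera("side");d=D["image"]
cv2.imwrite("pics/chk7.png",cv2.resize(np.vstack([c[155:295,60:260],d[90:230,90:290]]),None,fx=2,fy=2))
s=get_state();print(s["tcp_pos"],s["orientation"],s["finger_gap"])
```

```text
[0.5437182  0.23784607 0.03587075] [5.53412336e-04 2.60741739e-01 9.65408376e-01 3.25451153e-04] 0.057506778876282104
```

View pics/chk7.png

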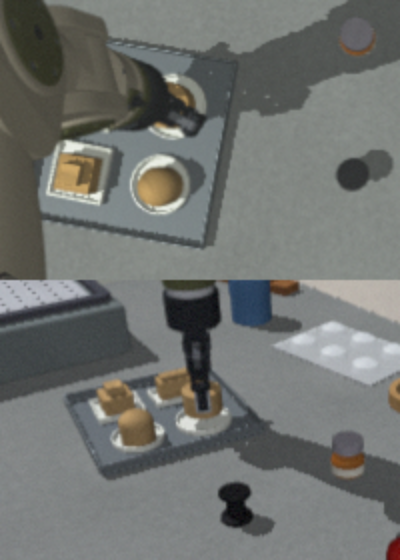

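The ring is held over the pin insert, centred in both views. Lowering and releasing.

send_rows([
  {"dx": 0,"dy": 0,"dz": -0.3,"roll": 0,"claw": 0.1},
  {"dx": 0,"dy": 0,"dz": -0.6,"roll": 0,"claw": 0.1},
  {"dx": 0,"dy": 0,"dz": -0.75,"roll": 0,"claw": 0.1},
  {"dx": 0,"dy": 0,"dz": -0.8,"roll": 0,"claw": 0.1},
  {"dx": 0,"dy": 0,"dz": -0.8,"roll": 0,"claw": 0.1},
])

```text
clock: 27.0
tcp_pos: [0.5427, 0.2379, 0.0154]
orientation: [-0.0, 0.26, 0.965, -0.0]
wrist_force: [-3.0, -0.3, 4.6]
finger_gap: 0.0571
grip_force: 43.3
```

send_rows([
  {"dx": 0,"dy": 0,"dz": 0,"roll": 0,"claw": 0.1},
  {"dx": 0,"dy": 0,"dz": 0,"roll": 0,"claw": 0.75},
  {"dx": 0,"dy": 0,"dz": 0,"roll": 0,"claw": 0.75},
  {"dx": 0,"dy": 0,"dz": 0,"roll": 0,"claw": 0.75},
  {"dx": 0,"dy": 0,"dz": 0.2,"roll": 0,"claw": 0.75},
])

```text
clock: 27.62
tcp_pos: [0.5426, 0.2378, 0.0198]
orientation: [-0.0, 0.261, 0.965, -0.0]
wrist_force: [-0.1, -1.3, -1.0]
finger_gap: 0.0748
grip_force: 0.0
```

send_rows([
  {"dx": 0,"dy": 0,"dz": 0.8,"roll": 0,"claw": 0.75},
  {"dx": 0,"dy": 0,"dz": 1.8,"roll": 0,"claw": 0.75},
  {"dx": 0,"dy": 0,"dz": 3.2,"roll": 0,"claw": 0.75},
  {"dx": 0,"dy": 0,"dz": 4.4,"roll": 0,"claw": 0.75},
  {"dx": 0,"dy": -1.5,"dz": 4.8,"roll": 0,"claw": 0.75},
])

```text
clock: 28.25
tcp_pos: [0.5445, 0.2021, 0.1429]
orientation: [0.002, 0.259, 0.966, 0.001]
wrist_force: [-0.1, -1.5, 0.5]
finger_gap: 0.0744
grip_force: 0.0
```

send_rows([
  {"dx": 0,"dy": -2,"dz": 0,"roll": 0,"claw": 0.75},
  {"dx": 0,"dy": -4,"dz": 0,"roll": 0,"claw": 0.75},
  {"dx": 0,"dy": -6,"dz": 0,"roll": 0,"claw": 0.75},
  {"dx": 0,"dy": -7,"dz": 0,"roll": 0,"claw": 0.75},
  {"dx": 0,"dy": -7,"dz": 0,"roll": 0,"claw": 0.75},
])

```text
clock: 28.88
tcp_pos: [0.5431, 0.0237, 0.1405]
orientation: [0.0, 0.262, 0.965, 0.0]
wrist_force: [0.5, 0.3, 0.2]
finger_gap: 0.0748
grip_force: 0.0
```

Run:
```python
from workcell import *
import cv2
from h import *
C=read_camera("top");c=C["image"]
D=read_camera("side");d=D["image"]
cv2.imwrite("pics/chk8.png",np.vstack([cv2.resize(c[160:285,60:200],None,fx=2.5,fy=2.5,interpolation=2),cv2.resize(d[115:225,90:230],None,fx=2.5,fy=2.5,interpolation=2)]))
for nm,X in(("top",C),("side",D)):
  for k in blobs(wood(X["image"])):
    M=cv2.moments(cv2.convexHull(k));u=(M['m10']/M['m00'],M['m01']/M['m00'])
    w=plane(X,[u],.026)[0]
    if .35<w[0]<.65 and (w[1]>.15 or w[1]<-.2): print(nm,np.round(u),np.round(w[:2],3))
```

```text
top [333. 245.] [ 0.433 -0.23 ]
top [ 98. 241.] [0.458 0.359]
top [379. 235.] [ 0.455 -0.349]
top [106. 201.] [0.561 0.341]
top [486. 212.] [ 0.505 -0.639]
side [504. 363.] [ 0.558 -0.627]
side [320. 293.] [ 0.446 -0.359]
side [400. 276.] [ 0.592 -0.429]
side [268. 264.] [ 0.422 -0.244]
side [153. 156.] [0.448 0.303]
side [185. 148.] [0.548 0.285]
```

View pics/chk8.png

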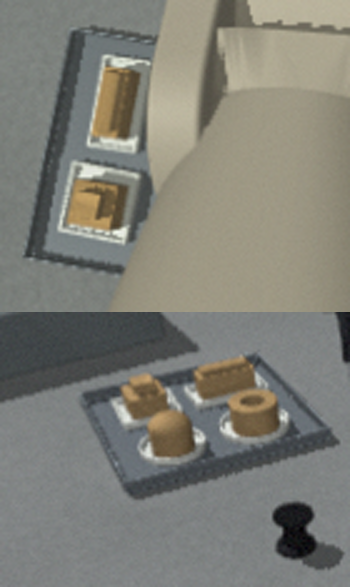

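All four forms sit flat in their inserts: stepped, bar, dome and ring. The small copies haven't moved, and the arm is clear.

```bash
python3 -c "
from workcell import *
print(hand_in())"
```

```text
the job is handed in; nothing more can be done
None
```

I handed the job in at about 29 s on the robot clock. The last pictures show all four full-size forms flat in their own inserts and the two small copies where they started; the hand-in returned no verdict.

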